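# Clear the sample ware after a run of the solid-sample analyser

## Task

The run is finished: sort the ware lying loose on the bench. Both ceramic boats go into the steel tray, flat on its floor, open side up and not on top of one another; both loose vials go upright into the two free bays of the white rack, one in each; the lidded weighing bottle goes upright into the round glass dish. Set each piece down rather than dropping it, keep vials and weighing bottle from tipping over, and leave the vial that is already in the rack in its bay.

Things in the scene. Friction and masses are not known exactly. Their poses are not given: they have to be found in the camera images.
- boat_long: Long combustion boat: white ceramic trough, 90 mm long (its x) x 20 mm wide (its y) x 15 mm high, walls 3 mm, ends sloping, with a small lug at its +x end; about 30 g. Stands open side up on the bench at the start. Origin: centre of its underside; z up. Grip it across its width.
- boat_short: Short combustion boat: white ceramic trough, 48 mm long (its x) x 26 mm wide (its y) x 15 mm high, walls 3 mm, ends sloping, small lug at its +x end; about 22 g. Stands open side up on the bench at the start. Origin: centre of its underside; z up. Grip it across its width.
- vial_tall: Tall amber glass sample vial with paper label and white screw cap, 28 mm in diameter, 95 mm high with its cap (cap 27 mm in diameter, the top 15 mm; glass narrows just below the cap); about 45 g. Stands upright on the bench at the start. Origin: centre of its underside; z up.
- vial_short: Short amber glass sample vial, made like the tall one, 28 mm in diameter, 72 mm high with its cap; about 34 g. Stands upright on the bench, outside the rack, at the start. Origin: centre of its underside; z up.
- weighing_bottle: Low weighing bottle of pale clear glass with its lid on (one piece), 45 mm in diameter, upright sides to 36 mm, top of lid 41 mm, small knob on the lid up to 53 mm; about 60 g. Stands upright on the bench at the start. Origin: centre of its underside; z up.
- steel_tray: Fixed shallow rectangular stainless tray, 150 mm (its x) x 180 mm (its y), 18 mm high, walls and floor 3 mm thick, outward rim of 4 mm; both boats belong in it. Origin: centre of its underside; z up.
- vial_rack: Fixed white plastic vial rack, 52 mm (its x) x 148 mm (its y), top edge 35 mm high, floor 5 mm thick: one row of three square bays 44 mm wide inside, centred at y = -48, 0 and +48 mm on its own y axis, walls 4 mm thick between them. The middle bay is taken by a vial, the two outer bays are free at the start. The sides are open under the top rails. Origin: centre of its underside; z up.
- glass_dish: Fixed round dish of clear glass, 150 mm in diameter, 20 mm high, wall 3 mm, floor 4 mm thick; the weighing bottle belongs in it. Origin: centre of its underside; z up.
- rack_vial: The vial that already stands in the middle bay of the rack: amber, white cap, 28 mm in diameter, 72 mm high, loose. To be left in its bay. Origin: centre of its underside; z up.
There are look-alikes about, which are no part of the job. Of the things shaped like the weighing_bottle, the clear one is meant. Leave any red look-alike of the boat_short alone.

How it is judged (in metres and radians):
At the end, for the whole second after the job is handed in: Boats open side up (0.12 rad) on the tray floor (origin under 8 mm above its underside); loose vials upright (0.15 rad) on the rack floor (under 10 mm); weighing bottle upright (0.12 rad) on the dish floor (under 9 mm), all within the walls and at rest (0.02 m/s); rack vial upright (0.15 rad) (x of boat_long in the frame of steel_tray between -0.072 and 0.072 m and y of boat_long in the frame of steel_tray between -0.087 and 0.087 m and z of each of boat_long, boat_short in the frame of steel_tray below 0.008 m and angle between each of boat_long, boat_short, weighing_bottle's own z axis and vertical below 0.12 rad and x of boat_short in the frame of steel_tray between -0.072 and 0.072 m and y of boat_short in the frame of steel_tray between -0.087 and 0.087 m and x of vial_tall in the frame of vial_rack between -0.022 and 0.022 m and y of vial_tall in the frame of vial_rack between -0.072 and 0.072 m and z of each of vial_tall, vial_short in the frame of vial_rack below 0.01 m and angle between each of vial_tall, vial_short, rack_vial's own z axis and vertical below 0.15 rad and x of vial_short in the frame of vial_rack between -0.022 and 0.022 m and y of vial_short in the frame of vial_rack between -0.072 and 0.072 m and horizontal distance between weighing_bottle and glass_dish below 0.055 m and z of weighing_bottle in the frame of glass_dish below 0.009 m and linear speed of each of boat_long, boat_short, vial_tall, vial_short, weighing_bottle below 0.02 m/s); the robot touches nothing.
It fails at once if a vial or the weighing bottle is tipped over (angle between any of vial_tall, vial_short, weighing_bottle, rack_vial's own z axis and vertical above 1 rad).
It fails at once if a piece of ware is dropped or thrown (moves faster than 0.9 m/s out of the fingers, as after a fall of about 40 mm) ((linear speed of boat_long above 0.9 m/s and contact force between the fingers and boat_long below 0.02 N) or (linear speed of boat_short above 0.9 m/s and contact force between the fingers and boat_short below 0.02 N) or (linear speed of vial_tall above 0.9 m/s and contact force between the fingers and vial_tall below 0.02 N) or (linear speed of vial_short above 0.9 m/s and contact force between the fingers and vial_short below 0.02 N) or (linear speed of weighing_bottle above 0.9 m/s and contact force between the fingers and weighing_bottle below 0.02 N)).
It fails at once if the vial that already stands in the rack is taken out of its bay (over 25 mm from its start) (distance of rack_vial from where it was at the start of the episode above 0.025 m).
It also fails if it takes over 120 s, if anything falls off the work surface, if the arm or the gripper's body presses on something with over 40 N, if the wrist force passes 120 N, or if a joint passes its speed limit or range.

## Robot

A 6-joint arm with a two-finger parallel gripper is mounted at the origin on the work surface. World frame = base frame: x ahead of the robot, y to its left, z up, the work surface at z = 0. Lengths are in m, angles in degrees, forces in N, time in s.
With the tool pointing down it reaches from about 0.4 to 0.825 m from the base axis. Payload 7 kg.
Tool frame: the origin (TCP) lies midway between the tips of the shut fingers; the grasp point (between the pads) lies 19 mm behind it (hold_point_z is the distance from the TCP to the grasp point, in m); z points along the fingers, y is the line along which they close (so a half turn about z gives the same grasp; the last joint's range is limited). The gripper opens to 88 mm and grips with 3 to 60 N. Pads are 19 mm wide; open, the fingers measure 130 mm over their backs; the gripper's body (78 mm by 193 mm) begins 47 mm behind the grasp point.
Start: joints at [-51.045, 20.546, 0.682, 0, -70.136, -16.507], TCP at [0.258, -0.624, 0.227] pointing down, gripper open.
Joint ranges: [-176.03, 176.03], [-82.01, 121.73], [-58.28, 71.71], [-173.87, 95.51], [-174.79, -0.11], [-173.66, 173.66]. Speed limits (degrees/s): [136.94, 136.94, 172.46, 180, 180, 180].

## Interface

Orientations are given as [roll, pitch, yaw] about the fixed x, y, z axes, in that order (R = Rz(yaw) Ry(pitch) Rx(roll)).
In Python, from plant import get_state, capture, close_job, hold_point_z gives the robot as it stands.
- The arm moves only by the shell command python3 -m inch 'ROWS' [FORCE]. ROWS is text: rows parted by semicolons, each of 5 numbers parted by spaces: the shift along the tool's x, y, z normalised to -1 to 1, where 1 is 0.15 m, then the turn about the tool's z normalised to -1 to 1, where 1 is 360 degrees, then the opening, from 0 (shut) to 1 (fully open). In form: tx ty tz spin grip; .... A call has exactly 8 rows; each row shifts and turns the commanded pose from where the row before left it, along the tool's axes as they then stand; what a row does not reach is not made up. A row lasts 1/8 s, in which the tool goes at most 62.5 mm and 10.7 degrees, less where a joint would pass 70% of its speed; a pose out of reach is approached as far as the arm can. A call with a number of a shift or a turn outside -1 to 1 is refused whole. A call with a gripper value outside its range is refused whole. The fingers move at their own pace and stop on an object; FORCE is the grip in N (left out, the last holds). Time passes only in rows, so rows that do not move let the fingers close, or fill a call up. It gives the time, the measured TCP pose, the force, the opening and the grip force at its end, in the units of the state.
- get_state(): the state, without advancing time (a new reading comes with each control period).
- capture(name): name is "scene" or "side" or "wrist"; returns a dict with "color" (480x640x3 uint8, blue, green, red), "mtx" (3x3 intrinsics, pixels), "R" (3x3) and "t" (3): a world point X has camera coordinates R X + t. Camera axes: x right, y down, z forward; pixel columns grow to the right and rows downward; lengths in m; the calibration is good to about 2 mm. A picture is of the moment at which its call begins. There is no depth.
- close_job(): hands the job in; it is judged then, once.
The state is a dict: "time_s": time; "joints": joint angles; "qd": joint speeds; "joint_torque": joint torques, N m; "tcp_pos": TCP position; "eef_rot": TCP orientation; "contact_force": force on the tool from outside, world axes, zero at the start; "moment": the same for the moment, N m; "gripper_width": finger opening in m; "gripper_force": force on a finger pad.
Only numpy, scipy, OpenCV 4.12 (cv2) and the standard library are available. Lean on these libraries where they do the work, as an engineer would, in place of code of your own. Each camera call takes 0.05 s, during which the arm holds its last target. There are 200 camera calls.

## Working session

There is one attempt and no reset: what is moved stays moved. The work goes in short steps, Python scripts to look and compute and a shell command to move; the robot and the scene stay as the last step left them, time stands still between calls to the robot, and variables do not carry over. Pictures are saved under pics/ and viewed, at most 14 in all, crops included, and the job is handed in when it is done.

```bash
mkdir -p pics; ls; python3 - <<'E'
from plant import *
import cv2
for n in("scene","side"):
    c=capture(n);cv2.imwrite(f"pics/{n}0.png",c["color"]);print(n,c["mtx"].tolist(),c["R"].round(3).tolist(),c["t"].round(3).tolist())
print(get_state(),hold_point_z)
E
```

```text
pics
scene [[510.02634289930234, 0.0, 319.1021078203222], [0.0, 510.02634289930234, 234.5760472451821], [0.0, 0.0, 1.0]] [[0.703, 0.711, -0.004], [0.61, -0.606, -0.511], [-0.366, 0.357, -0.859]] [-0.355, -0.28, 1.182]
side [[434.37663644379023, 0.0, 314.30642660941874], [0.0, 434.37663644379023, 236.7543482352452], [0.0, 0.0, 1.0]] [[-0.952, -0.305, -0.009], [-0.167, 0.545, -0.822], [0.256, -0.781, -0.569]] [0.503, 0.123, 0.706]
{'time_s': 0.1, 'joints': array([-5.10455345e+01,  2.05861776e+01,  6.38893574e-01, -1.63496800e-02,
       -7.01373919e+01, -1.65076236e+01]), 'qd': array([-0.08574116, -0.10132531,  0.08176639,  0.01096018,  0.0279913 ,
        0.041627  ]), 'joint_torque': array([-1.53244306e-03, -5.84162021e+01,  2.93754458e+01,  7.01560602e+00,
        1.02070600e-02, -4.16444470e-05]), 'tcp_pos': array([ 0.25753474, -0.62345753,  0.22573279]), 'eef_rot': array([ 1.79914447e+02, -9.32493179e-03, -1.57558718e+02]), 'contact_force': array([ 0.46335567, -0.43489227,  0.17464892]), 'moment': array([-0.0131637 , -0.05027902,  0.04197816]), 'gripper_force': 0.0, 'gripper_width': 0.08737283975302149} 0.0188
```

View pics/scene0.png

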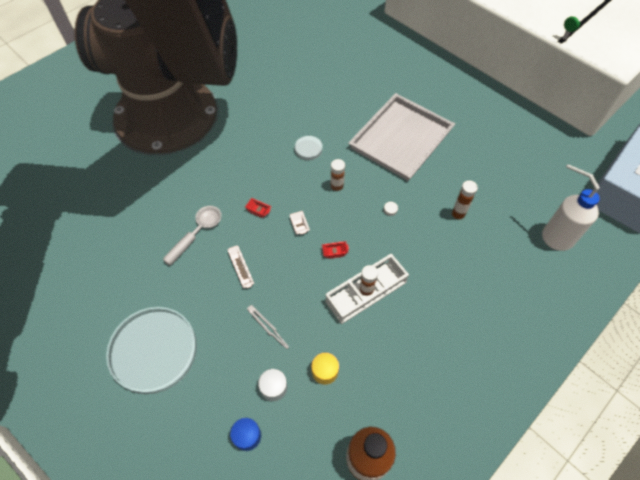

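View pics/side0.png

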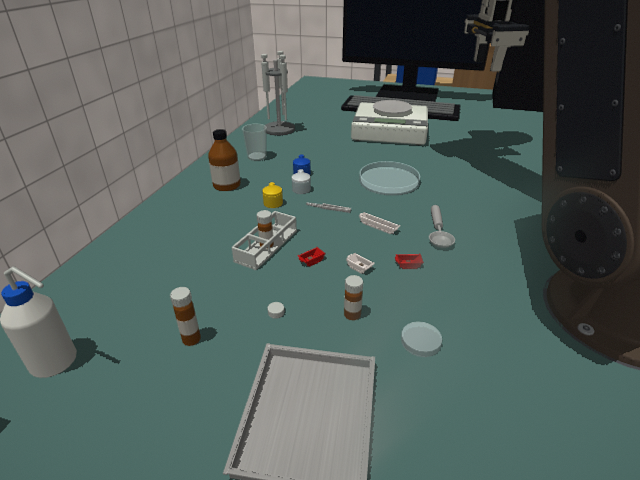

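The scene view shows these pieces:
- **Boats:** long boat at (240,267) and white short boat at (299,222). The red look-alikes at (258,208) and (335,250) are to be left alone.
- **Vials:** short vial at (337,175), tall vial at (465,200). The rack is at (367,288) with its own vial at (369,280).
- **Weighing bottle:** three candidates, pale (272,383), yellow (325,367) and blue (245,433). I choose the pale one.
- **Fixed containers:** tray at (402,136), dish at (151,348). The watch glass at (308,147) and the loose cap at (390,208) are clutter.

Next I check the choice in a close crop and measure.

```bash
cat > h.py <<'E'
import numpy as np, cv2
from plant import *
def ray(c,uv,z):
    d=c["R"].T@np.linalg.solve(c["mtx"],np.array([uv[0],uv[1],1.0])); o=-c["R"].T@c["t"]
    return o+d*(z-o[2])/d[2]
def tri(c1,p1,c2,p2):
    A=[];b=[]
    P=[c["mtx"]@np.c_[c["R"],c["t"]] for c in(c1,c2)]
    X=cv2.triangulatePoints(P[0],P[1],np.float64(p1),np.float64(p2))[:,0]; return X[:3]/X[3]
def blobs(c,lo,hi,a=40,box=None):
    m=cv2.inRange(cv2.cvtColor(c["color"],cv2.COLOR_BGR2HSV),lo,hi)
    cs,_=cv2.findContours(m,cv2.RETR_EXTERNAL,cv2.CHAIN_APPROX_NONE)
    return [k[:,0].astype(float) for k in cs if cv2.contourArea(k)>a]
E
python3 - <<'E'
from h import *
for n in("scene","side"):
    c=capture(n); print(n)
    for k in blobs(c,(0,0,120),(179,70,255)):
        r=cv2.minAreaRect(k.astype(np.float32)); m=k.min(0),k.max(0)
        if max(r[1])<150: print([round(x) for x in (*r[0],*r[1],r[2])],[*m[0],*m[1]],ray(c,r[0],0.015).round(3))
c=capture("scene")["color"]; a=cv2.resize(c[190:310,220:360],None,fx=3.5,fy=3.5,interpolation=3);b=cv2.resize(c[340:460,220:360],None,fx=2,fy=3.5,interpolation=3)
cv2.imwrite("pics/crop.png",np.hstack([a,b]))
E
```

```text
scene
[78, 14, 28, 38, 90] [np.float64(59.0), np.float64(0.0), np.float64(97.0), np.float64(28.0)] [-0.441  0.041  0.015]
side
[302, 415, 143, 136, 7] [np.float64(223.0), np.float64(343.0), np.float64(375.0), np.float64(479.0)] [0.436 0.34  0.015]
[421, 336, 30, 40, 90] [np.float64(401.0), np.float64(321.0), np.float64(441.0), np.float64(351.0)] [0.308 0.163 0.015]
[275, 308, 11, 16, 90] [np.float64(267.0), np.float64(302.0), np.float64(283.0), np.float64(313.0)] [0.54  0.172 0.015]
[180, 294, 13, 19, 90] [np.float64(170.0), np.float64(287.0), np.float64(189.0), np.float64(300.0)] [0.706 0.188 0.015]
[354, 281, 12, 17, 90] [np.float64(345.0), np.float64(275.0), np.float64(362.0), np.float64(287.0)] [0.434 0.07  0.015]
[359, 263, 27, 16, 28] [np.float64(346.0), np.float64(252.0), np.float64(374.0), np.float64(272.0)] [0.437 0.018 0.015]
[262, 257, 7, 17, 45] [np.float64(256.0), np.float64(251.0), np.float64(270.0), np.float64(265.0)] [0.615 0.053 0.015]
[22, 301, 58, 144, 10] [np.float64(0.0), np.float64(231.0), np.float64(58.0), np.float64(376.0)] [0.947 0.281 0.015]
[288, 232, 6, 14
[... 6134 characters left out ...]
 19, 16, 84] [np.float64(191.0), np.float64(0.0), np.float64(208.0), np.float64(18.0)] [ 2.494 -2.972  0.015]
[182, 11, 24, 18, 81] [np.float64(171.0), np.float64(0.0), np.float64(192.0), np.float64(24.0)] [ 2.571 -2.814  0.015]
[161, 13, 31, 21, 80] [np.float64(148.0), np.float64(0.0), np.float64(173.0), np.float64(30.0)] [ 2.649 -2.636  0.015]
[137, 16, 39, 25, 77] [np.float64(121.0), np.float64(0.0), np.float64(152.0), np.float64(37.0)] [ 2.75  -2.468  0.015]
[108, 20, 48, 29, 76] [np.float64(89.0), np.float64(0.0), np.float64(127.0), np.float64(46.0)] [ 2.846 -2.265  0.015]
[76, 26, 53, 34, 73] [np.float64(53.0), np.float64(0.0), np.float64(98.0), np.float64(55.0)] [ 2.885 -1.982  0.015]
```

View pics/crop.png

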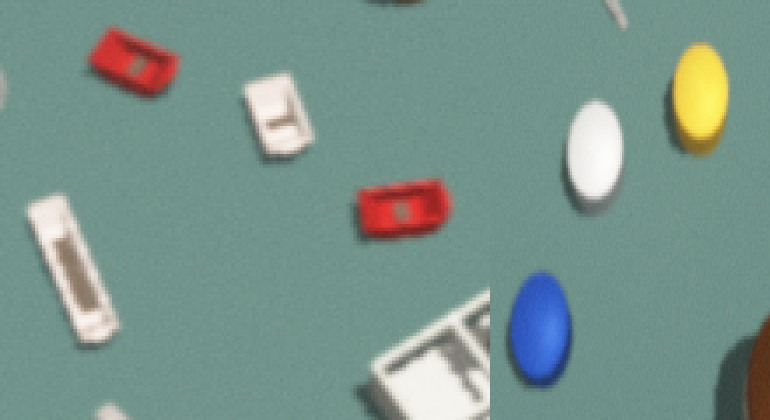

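The crop confirms a white trough (short boat) between the two red look-alikes, and a pale bottle beside the yellow and blue ones. Now to measure with masks inside local boxes.

```bash
cat >> h.py <<'E'
def pale(c,box,thr=120,k=0.95):
    x0,y0,x1,y1=box; b=c["color"][y0:y1,x0:x1].astype(float)
    m=((b[...,2]>k*b[...,1])&(b[...,0]>0.7*b[...,2])&(b[...,2]>thr)).astype(np.uint8)
    cs,_=cv2.findContours(m,cv2.RETR_EXTERNAL,cv2.CHAIN_APPROX_NONE)
    return max(cs,key=cv2.contourArea)[:,0].astype(float)+[x0,y0]
def rect(c,k,z):
    w=np.float32([ray(c,p,z)[:2]*1000 for p in k]); r=cv2.minAreaRect(w); q=cv2.boxPoints(r)
    e=q[1]-q[0],q[2]-q[1]; e=max(e,key=np.linalg.norm)
    return np.round(r[0],1),np.round(r[1],1),round(float(np.degrees(np.arctan2(e[1],e[0])))%180,1)
E
python3 - <<'E'
from h import *
c=capture("scene"); s=capture("side")
print(c["color"][450,150],c["color"][267,240],c["color"][383,272],c["color"][136,402],c["color"][300,345])
for n,b,z in [("long",(222,240,260,292),.015),("short",(282,205,318,240),.015),("tray",(340,88,460,185),.018),("rack",(318,250,415,325),.035),("bottle",(252,362,294,405),.041),("capS",(325,155,350,175),.072),("capT",(455,178,480,197),.095),("capR",(355,262,383,279),.077)]:
    try: k=pale(c,b,135); print(n,k.min(0),k.max(0),rect(c,k,z))
    except Exception as e: print(n,e)
for n,a,b in [("capS",(337.5,164),(354,281)),("capT",(469,187),(180,294))]: print(n,tri(c,a,s,b).round(3))
# dish: ellipse rim
for uv in [(107,348),(196,348),(151,308),(151,391)]: print(ray(c,uv,.02).round(3))
E
```

```text
[136 143 109] [106 123 142] [244 246 247] [205 211 220] [236 241 242]
long [228. 246.] [253. 287.] (array([ 432.7, -138.1]), array([23. , 94.6]), 159.6)
short [290. 211.] [309. 233.] (array([440.5,   7.9]), array([29. , 52.5]), 152.5)
tray [349.  94.] [454. 177.] (array([433. , 328.1]), array([159.6, 190.2]), 98.2)
rack [326. 254.] [407. 322.] (array([633. ,  -7.1]), array([154.7,  67.3]), 79.0)
bottle [258. 369.] [286. 396.] (array([ 643.2, -243.7]), array([45.4, 43.3]), 45.3)
capS [331. 159.] [344. 170.] (array([423.1, 132.3]), array([25.8, 27.7]), 134.6)
capT [462. 181.] [476. 193.] (array([645.9, 255.4]), array([25.9, 28.5]), 126.4)
capR [355. 262.] [382. 278.] (array([626.2,   1.3]), array([48.4, 31.1]), 45.2)
capS [0.421 0.134 0.07 ]
capT [0.645 0.258 0.091]
[ 0.395 -0.404  0.02 ]
[ 0.503 -0.295  0.02 ]
[ 0.387 -0.307  0.02 ]
[ 0.508 -0.392  0.02 ]
```

```bash
cat > go.py <<'E'
import sys,numpy as np
from plant import get_state
x,y,z,yaw=map(float,sys.argv[1:5]); s=get_state(); p=s["tcp_pos"]; a=s["eef_rot"][2]
d=np.array([x,y,z])-p; t=(yaw-a+180)%360-180
for n,A in(("at start yaw",a),("at goal yaw",yaw)):
    r=np.radians(A); print(n,"sum tx %.3f ty %.3f tz %.3f"%((d[0]*np.cos(r)+d[1]*np.sin(r))/.15,(d[0]*np.sin(r)-d[1]*np.cos(r))/.15,-d[2]/.15))
print("spin sum %.4f"%(-t/360),"from",p.round(4),round(a,1),"t",s["time_s"],"w",round(s["gripper_width"],4),"f",s["gripper_force"])
E
python3 go.py .633 -.007 .25 -101
```

```text
at start yaw sum tx -3.882 ty 2.845 tz -0.158
at goal yaw sum tx -4.513 ty -1.672 tz -0.158
spin sum -0.1571 from [ 0.2577 -0.6237  0.2263] -157.6 t 0.35 w 0.0877 f 0.0
```

```bash
python3 -m inch '0 0 -0.026 -0.026 1;0 0 -0.026 -0.026 1;0 0 -0.026 -0.026 1;0 0 -0.026 -0.026 1;0 0 -0.026 -0.026 1;0 0 -0.026 -0.026 1;-0.36 -0.133 0 0 1;-0.36 -0.133 0 0 1'; python3 -m inch '-0.36 -0.133 0 0 1;-0.36 -0.133 0 0 1;-0.36 -0.133 0 0 1;-0.36 -0.133 0 0 1;-0.36 -0.133 0 0 1;-0.36 -0.133 0 0 1;-0.36 -0.133 0 0 1;-0.36 -0.133 0 0 1'; python3 go.py .633 -.007 .25 -101
```

```text
time_s: 1.35
tcp_pos: [0.3183, -0.525, 0.2495]
eef_rot: [180.0, 0.0, -101.5]
contact_force: [1.3, 0.2, 0.1]
gripper_width: 0.0877
gripper_force: 0.0
time_s: 2.35
tcp_pos: [0.5607, -0.1321, 0.2503]
eef_rot: [-180.0, 0.0, -101.4]
contact_force: [1.3, -1.0, -0.1]
gripper_width: 0.088
gripper_force: 0.0
at start yaw sum tx -0.913 ty -0.308 tz 0.002
at goal yaw sum tx -0.910 ty -0.314 tz 0.002
spin sum -0.0010 from [ 0.5607 -0.1321  0.2503] -101.4 t 2.35 w 0.088 f 0.0
```

```bash
python3 -m inch '-0.3 -0.1 0 0 1;-0.3 -0.1 0 0 1;-0.31 -0.11 0 0 1;0 0 0 0 1;0 0 0 0 1;0 0 0 0 1;0 0 0 0 1;0 0 0 0 1'; python3 - <<'E'
from h import *
w=capture("wrist");cv2.imwrite("pics/w1.png",w["color"]);print(get_state()["tcp_pos"])
try:
    k=pale(w,(0,0,640,480),150);print(k.min(0),k.max(0),rect(w,k,.035))
except Exception as e:print(e)
E
```

```text
time_s: 3.35
tcp_pos: [0.6323, -0.0099, 0.2503]
eef_rot: [-180.0, 0.0, -101.4]
contact_force: [0.5, 0.7, -0.6]
gripper_width: 0.0875
gripper_force: 0.0
[ 0.63235896 -0.00976022  0.25019152]
[303. 156.] [355. 277.] (array([632.6,   8.1]), array([126.5,  53. ]), 79.0)
```

View pics/w1.png

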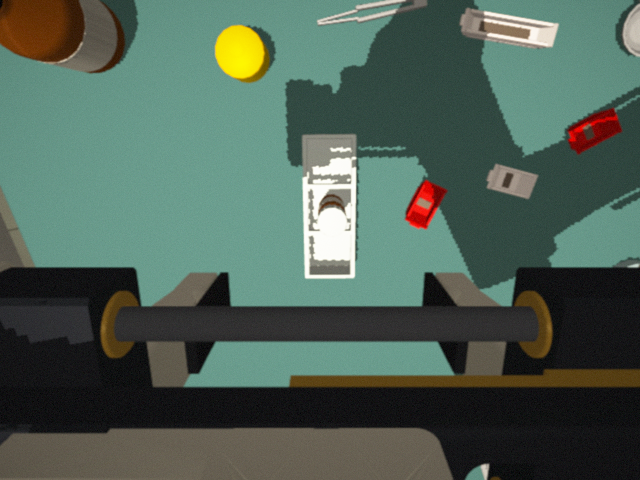

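The wrist view shows the rack squarely, with corners near (303,134), (357,134), (355,277) and (304,277). The mask cut off its shaded upper end, so I lower the threshold.

```bash
python3 - <<'E'
from h import *
w=capture("wrist")
k=pale(w,(285,115,375,285),90);print(k.min(0),k.max(0),rect(w,k,.035))
q=[ray(w,p,.035) for p in((303,134),(357,134),(355,277),(304,277))];print(np.round(q,3),np.mean(q,0))
print((-w["R"].T@w["t"]).round(3))
k=pale(w,(455,0,565,55),90);print("long",rect(w,k,.015)); k=pale(w,(482,160,545,203),90);print("short",rect(w,k,.015))
E
python3 go.py .646 .256 .25 -101
```

```text
[302. 134.] [355. 277.] (array([630.6,  -2.2]), array([147.6,  53. ]), 79.0)
[[ 0.641 -0.079  0.035]
 [ 0.59  -0.069  0.035]
 [ 0.618  0.075  0.035]
 [ 0.671  0.065  0.035]] [ 0.63008032 -0.00204831  0.035     ]
[ 0.619 -0.08   0.409]
long (array([ 432.3, -134.6]), array([23.8, 92.7]), 160.1)
short (array([439.6,   9.9]), array([26.6, 51.2]), 154.4)
at start yaw sum tx -1.754 ty 0.262 tz 0.001
at goal yaw sum tx -1.756 ty 0.249 tz 0.001
spin sum -0.0012 from [ 0.6324 -0.0096  0.2502] -101.4 t 3.45 w 0.0877 f 0.0
```

```bash
python3 -m inch '-0.351 0.052 0 0 1;-0.351 0.052 0 0 1;-0.351 0.052 0 0 1;-0.351 0.052 0 0 1;-0.351 0.052 0 0 1;0 0 0.2 0 1;0 0 0.2 0 1;0 0 0.2 0 1'; python3 go.py .646 .257 .048 -101.4
```

```text
time_s: 4.45
tcp_pos: [0.6462, 0.2567, 0.159]
eef_rot: [-180.0, 0.0, -101.4]
contact_force: [0.9, 0.1, -0.5]
gripper_width: 0.0877
gripper_force: 0.0
at start yaw sum tx -0.001 ty 0.001 tz 0.740
at goal yaw sum tx -0.001 ty 0.001 tz 0.740
spin sum 0.0001 from [0.6462 0.2567 0.159 ] -101.4 t 4.45 w 0.0877 f 0.0
```

```bash
python3 -m inch '0 0 0.185 0 1;0 0 0.185 0 1;0 0 0.185 0 1;0 0 0.185 0 1;0 0 0 0 0.25;0 0 0 0 0.25;0 0 0 0 0.25;0 0 0 0 0.25' 12;  python3 -m inch '0 0 0 0 0.25;0 0 0 0 0.25;0 0 0 0 0.25;0 0 0 0 0.25;0 0 0 0 0.25;0 0 0 0 0.25;0 0 0 0 0.25;0 0 0 0 0.25' 12;  python3 go.py .6398 .0449 .10 -101
```

```text
time_s: 5.45
tcp_pos: [0.6467, 0.2568, 0.0502]
eef_rot: [-179.9, 0.1, -101.4]
contact_force: [-0.2, -0.0, -0.7]
gripper_width: 0.0533
gripper_force: 0.0
time_s: 6.45
tcp_pos: [0.6463, 0.2566, 0.049]
eef_rot: [-180.0, 0.0, -101.4]
contact_force: [-0.3, 0.4, 1.3]
gripper_width: 0.0272
gripper_force: 12.0
at start yaw sum tx 1.392 ty -0.236 tz -0.340
at goal yaw sum tx 1.393 ty -0.227 tz -0.340
spin sum -0.0011 from [0.6463 0.2566 0.049 ] -101.4 t 6.45 w 0.0272 f 11.99600522275432
```

```bash
python3 -m inch '0 0 -0.05 0 0.25;0 0 -0.1 0 0.25;0 0 -0.15 0 0.25;0 0 -0.1 0 0.25;0.1 -0.016 0 0 0.25;0.2 -0.032 0 0 0.25;0.2 -0.032 0 0 0.25;0.2 -0.032 0 0 0.25' 15;  python3 -m inch '0.2 -0.032 0 0 0.25;0.2 -0.032 0 0 0.25;0.17 -0.032 0 0 0.25;0.1 -0.022 0 -0.001 0.25;0.02 0 0 0 0.25;0 0 0 0 0.25;0 0 0 0 0.25;0 0 0 0 0.25';  python3 - <<'E'
from h import *
s=capture("side");cv2.imwrite("pics/s1.png",cv2.resize(s["color"][100:340,140:440],None,fx=2,fy=2))
E
python3 go.py .6398 .0449 .054 -101
```

```text
time_s: 7.45
tcp_pos: [0.6409, 0.1473, 0.108]
eef_rot: [179.9, -0.1, -101.4]
contact_force: [0.6, 0.2, -0.3]
gripper_width: 0.0275
gripper_force: 15.0
time_s: 8.45
tcp_pos: [0.639, 0.046, 0.1089]
eef_rot: [-180.0, 0.0, -101.0]
contact_force: [-0.5, 0.5, 0.2]
gripper_width: 0.0275
gripper_force: 15.0
at start yaw sum tx 0.006 ty -0.007 tz 0.366
at goal yaw sum tx 0.006 ty -0.007 tz 0.366
spin sum 0.0001 from [0.6389 0.046  0.1089] -101.0 t 8.5 w 0.0276 f 14.993365060072392
```

View pics/s1.png

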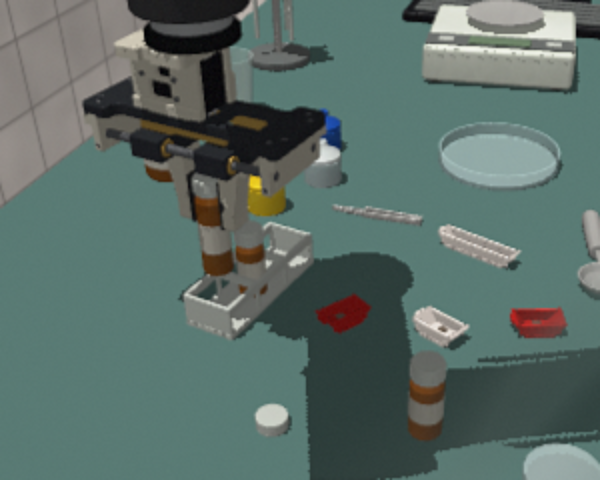

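The side view shows the tall vial upright in the fingers over the near bay at (215,270), and the short vial standing at (427,395).

```bash
python3 -m inch '0.006 -0.007 0.06 0 0.25;0 0 0.08 0 0.25;0 0 0.08 0 0.25;0 0 0.06 0 0.25;0 0 0.05 0 0.25;0 0 0.02 0 0.25;0 0 0.01 0 0.25;0 0 0 0 0.25'; python3 go.py .6398 .0449 .054 -101
```

```text
time_s: 9.5
tcp_pos: [0.6399, 0.0443, 0.0552]
eef_rot: [-180.0, 0.0, -101.0]
contact_force: [-0.6, -0.1, -0.3]
gripper_width: 0.0274
gripper_force: 15.0
at start yaw sum tx -0.004 ty 0.002 tz 0.008
at goal yaw sum tx -0.004 ty 0.002 tz 0.008
spin sum -0.0001 from [0.6399 0.0443 0.0552] -101.0 t 9.5 w 0.0274 f 14.993420042737853
```

```bash
python3 -m inch '0 0 0.01 0 0.25;0 0 0 0 0.25;0 0 0 0 0.5;0 0 0 0 0.6;0 0 0 0 0.6;0 0 0 0 0.6;0 0 -0.2 0 0.6;0 0 -0.3 0 0.9'; python3 go.py .422 .133 .13 -101
```

```text
time_s: 10.5
tcp_pos: [0.6387, 0.0439, 0.1277]
eef_rot: [179.8, -0.1, -101.0]
contact_force: [1.2, -0.1, 1.0]
gripper_width: 0.058
gripper_force: 0.0
at start yaw sum tx -0.307 ty 1.532 tz -0.015
at goal yaw sum tx -0.308 ty 1.531 tz -0.015
spin sum -0.0001 from [0.6387 0.0439 0.1277] -101.0 t 10.5 w 0.058 f 0.0
```

```bash
python3 -m inch '-0.05 0.25 -0.02 0 1;-0.065 0.32 0 0 1;-0.065 0.32 0 0 1;-0.065 0.32 0 0 1;-0.063 0.321 0 0 1;0 0 0 0 1;0 0 0 0 1;0 0 0.1 0 1';python3 go.py .422 .133 .036 -101
python3 - <<'E'
from h import *
s=capture("side");w=capture("wrist");cv2.imwrite("pics/w2.png",cv2.resize(np.hstack([s["color"][180:400,280:520],w["color"][150:370,200:440]]),None,fx=1.6,fy=1.6))
E
```

```text
time_s: 11.5
tcp_pos: [0.4249, 0.134, 0.1172]
eef_rot: [-179.9, 0.1, -101.1]
contact_force: [-0.1, 0.3, -0.3]
gripper_width: 0.0876
gripper_force: 0.0
at start yaw sum tx 0.011 ty 0.017 tz 0.541
at goal yaw sum tx 0.010 ty 0.017 tz 0.541
spin sum -0.0002 from [0.4249 0.134  0.1172] -101.1 t 11.5 w 0.0876 f 0.0
```

View pics/w2.png

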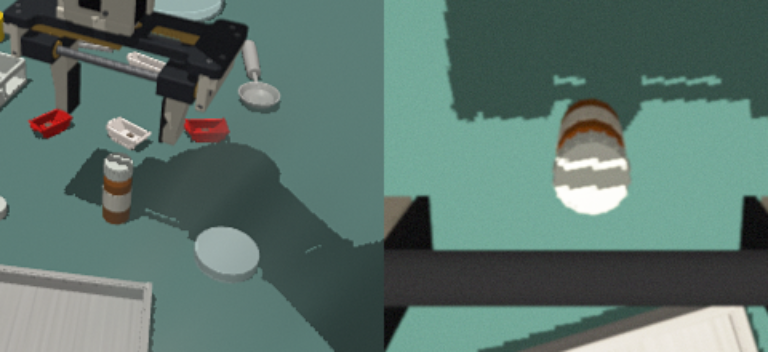

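The side view and wrist crop show the short vial midway between the fingers, with its cap centred near wrist pixel (329,266). I check that against z = 0.072 and descend.

```bash
python3 - <<'E'
from h import *
w=capture("wrist")
k=pale(w,(295,235,365,300),80,0.9);print(k.min(0),k.max(0));print(rect(w,k,.072),ray(w,(329,266),.072))
E
python3 -m inch '0.011 0.017 0 0 1;0 0 0.1 0 1;0 0 0.15 0 1;0 0 0.15 0 1;0 0 0.1 0 1;0 0 0.041 0 0.25;0 0 0 0 0.25;0 0 0 0 0.25' 12
python3 go.py .422 .133 .036 -101
```

```text
[305. 235.] [353. 284.]
(array([421.7, 133.4]), array([29.4, 27.3]), 78.8) [0.42244503 0.13697267 0.072     ]
time_s: 12.65
tcp_pos: [0.4209, 0.1327, 0.036]
eef_rot: [-180.0, 0.1, -101.0]
contact_force: [0.3, 0.2, 1.2]
gripper_width: 0.0631
gripper_force: 0.0
at start yaw sum tx -0.003 ty -0.007 tz -0.000
at goal yaw sum tx -0.003 ty -0.007 tz -0.000
spin sum -0.0001 from [0.4209 0.1327 0.036 ] -101.0 t 12.65 w 0.0631 f 0.0
```

```bash
python3 -m inch '0 0 0 0 0.25;0 0 0 0 0.25;0 0 0 0 0.25;0 0 0 0 0.25;0 0 -0.05 0 0.25;0 0 -0.15 0 0.25;0 0 -0.2 0 0.25;0 0 -0.2 0 0.25' 15
python3 go.py .6214 -.0493 .126 -101
```

```text
time_s: 13.65
tcp_pos: [0.4202, 0.1322, 0.1266]
eef_rot: [180.0, -0.0, -101.0]
contact_force: [1.0, 0.5, -0.4]
gripper_width: 0.0274
gripper_force: 15.0
at start yaw sum tx 0.931 ty -1.548 tz 0.004
at goal yaw sum tx 0.932 ty -1.547 tz 0.004
spin sum -0.0001 from [0.4202 0.1322 0.1266] -101.0 t 13.65 w 0.0274 f 14.976931853452697
```

```bash
python3 -m inch '0.07 -0.11 0 0 0.25;0.14 -0.23 0 0 0.25;0.17 -0.28 0 0 0.25;0.17 -0.28 0 0 0.25;0.17 -0.28 0 0 0.25;0.14 -0.24 0 0 0.25;0.071 -0.127 0 0 0.25;0 0 0 0 0.25'
python3 -m inch '0 0 0 0 0.25;0 0 0 0 0.25;0 0 0.05 0 0.25;0 0 0.05 0 0.25;0 0 0 0 0.25;0 0 0 0 0.25;0 0 0 0 0.25;0 0 0 0 0.25'
python3 go.py .6214 -.0493 .042 -101;python3 - <<'E'
from h import *
s=capture("side");w=capture("wrist");cv2.imwrite("pics/w3.png",cv2.resize(np.hstack([s["color"][120:320,170:400],w["color"][100:300,210:440]]),None,fx=1.7,fy=1.7))
E
```

```text
time_s: 14.65
tcp_pos: [0.622, -0.0503, 0.125]
eef_rot: [180.0, -0.0, -101.1]
contact_force: [-0.4, 0.9, -0.4]
gripper_width: 0.0275
gripper_force: 15.0
time_s: 15.65
tcp_pos: [0.6215, -0.0491, 0.1105]
eef_rot: [-180.0, 0.0, -101.0]
contact_force: [0.8, -0.1, -0.4]
gripper_width: 0.0276
gripper_force: 15.0
at start yaw sum tx 0.001 ty 0.001 tz 0.456
at goal yaw sum tx 0.001 ty 0.001 tz 0.456
spin sum -0.0001 from [ 0.6215 -0.0491  0.1105] -101.0 t 15.65 w 0.0276 f 14.977013339521363
```

View pics/w3.png

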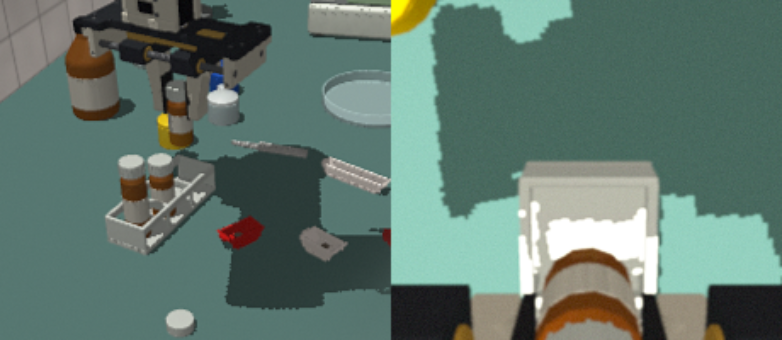

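The tall vial stands upright in the near bay and the short one hangs upright over the far bay. Lowering it now.

```bash
python3 -m inch '0 0 0.07 0 0.25;0 0 0.1 0 0.25;0 0 0.1 0 0.25;0 0 0.08 0 0.25;0 0 0.06 0 0.25;0 0 0.03 0 0.25;0 0 0.015 0 0.25;0 0 0 0 0.25'
python3 -m inch '0 0 0.006 0 0.25;0 0 0 0 0.25;0 0 0 0 0.5;0 0 0 0 0.5;0 0 0 0 0.5;0 0 -0.15 0 0.5;0 0 -0.3 0 0.5;0 0 -0.3 0 0.5'
python3 go.py .643 -.244 .15 -157.6;python3 - <<'E'
from h import *
c=capture("scene")
def col(lo,hi,n,z):
    for k in blobs(c,lo,hi,100): r=rect(c,k,z);print(n,r)
col((20,150,100),(35,255,255),"yellow",.041);col((105,150,60),(130,255,255),"blue",.041)
w=capture("wrist")
k=pale(c,(252,362,294,405),150);print(rect(c,k,.041))
E
```

```text
time_s: 16.75
tcp_pos: [0.6216, -0.0491, 0.0423]
eef_rot: [-180.0, 0.0, -101.0]
contact_force: [-0.2, 0.1, 0.7]
gripper_width: 0.0277
gripper_force: 15.0
time_s: 17.75
tcp_pos: [0.6211, -0.0492, 0.1546]
eef_rot: [180.0, -0.0, -101.0]
contact_force: [1.3, -0.1, 0.7]
gripper_width: 0.0439
gripper_force: 0.0
at start yaw sum tx 1.247 ty -0.391 tz 0.031
at goal yaw sum tx 0.360 ty -1.256 tz 0.031
spin sum 0.1572 from [ 0.6211 -0.0492  0.1546] -101.0 t 17.75 w 0.0439 f 0.0
yellow (array([ 685.6, -166.2]), array([41.2, 47.9]), 135.3)
blue (array([ 672.4, -325.8]), array([46.1, 42.7]), 1.3)
blue (array([813.4, 440.4]), array([45.3, 34.8]), 88.7)
(array([ 642.7, -244.2]), array([44. , 43.3]), 45.3)
```

```bash
python3 - <<'E'
from h import *
c=capture("scene");s=capture("side")
print("amber cap tri", ray(s,(226,188),0).round(3), tri(c,(376,445),s,(220,133)).round(3))
for u in(211,241):print(ray(s,(u,183),0.02).round(3))
k=pale(c,(100,300,205,395),60,0)
E
python3 go.py .643 -.244 .15 -101;python3 go.py .448 -.35 .15 -101 | head -2
```

```text
amber cap tri [ 0.819 -0.196  0.   ] [ 0.827 -0.212  0.134]
[ 0.846 -0.175  0.02 ]
[ 0.777 -0.196  0.02 ]
at start yaw sum tx 1.249 ty -0.388 tz 0.032
at goal yaw sum tx 1.250 ty -0.387 tz 0.032
spin sum -0.0001 from [ 0.6218 -0.0489  0.1548] -101.0 t 17.95 w 0.044 f 0.0
at start yaw sum tx 2.192 ty 0.753 tz 0.032
at goal yaw sum tx 2.191 ty 0.755 tz 0.032
```

```bash
python3 -m inch '0.2 -0.06 0 0 1;0.3 -0.09 0 0 1;0.35 -0.11 0 0 1;0.3 -0.1 0 0 1;0.1 -0.027 0 0 1;0 0 0.15 0 1;0 0 0.15 0 1;0 0 0 0 1'
python3 go.py .643 -.244 .011 -101
python3 - <<'E'
from h import *
w=capture("wrist");cv2.imwrite("pics/w4.png",w["color"][150:400])
E
```

```text
time_s: 18.95
tcp_pos: [0.6406, -0.2434, 0.1057]
eef_rot: [179.7, 0.0, -101.0]
contact_force: [0.4, -0.2, 0.1]
gripper_width: 0.0873
gripper_force: 0.0
at start yaw sum tx 0.001 ty -0.017 tz 0.631
at goal yaw sum tx 0.001 ty -0.017 tz 0.631
spin sum -0.0001 from [ 0.6406 -0.2434  0.1057] -101.0 t 18.95 w 0.0873 f 0.0
```

View pics/w4.png

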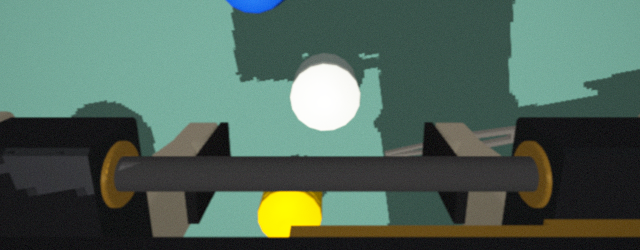

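The pale bottle sits centred between the fingers at wrist pixel (325,247), with the yellow and blue ones clear of them. Descending to grasp.

```bash
python3 -m inch '0 -0.017 0.1 0 1;0 0 0.15 0 1;0 0 0.15 0 1;0 0 0.12 0 1;0 0 0.08 0 1;0 0 0.031 0 1;0 0 0 0 0.4;0 0 0 0 0.4' 15
python3 -m inch '0 0 0 0 0.4;0 0 0 0 0.4;0 0 0 0 0.4;0 0 -0.05 0 0.4;0 0 -0.1 0 0.4;0 0 -0.15 0 0.4;0 0 -0.1 0 0.4;0 0 0 0 0.4' 15
python3 go.py .448 -.35 .10 -101
python3 - <<'E'
from h import *
c=capture("scene")["color"][295:405,95:210];cv2.imwrite("pics/dish.png",cv2.resize(c,None,fx=4,fy=4))
E
```

```text
time_s: 20.0
tcp_pos: [0.6456, -0.2448, 0.0148]
eef_rot: [-179.9, -0.0, -101.0]
contact_force: [-0.4, -0.5, 0.2]
gripper_width: 0.0729
gripper_force: 0.0
time_s: 21.0
tcp_pos: [0.6461, -0.2449, 0.0761]
eef_rot: [-179.8, 0.0, -101.0]
contact_force: [0.6, 0.7, -0.6]
gripper_width: 0.0446
gripper_force: 15.0
at start yaw sum tx 0.940 ty 1.163 tz -0.160
at goal yaw sum tx 0.940 ty 1.163 tz -0.160
spin sum -0.0001 from [ 0.6461 -0.2449  0.0761] -101.0 t 21.0 w 0.0446 f 14.999751480936538
```

View pics/dish.png

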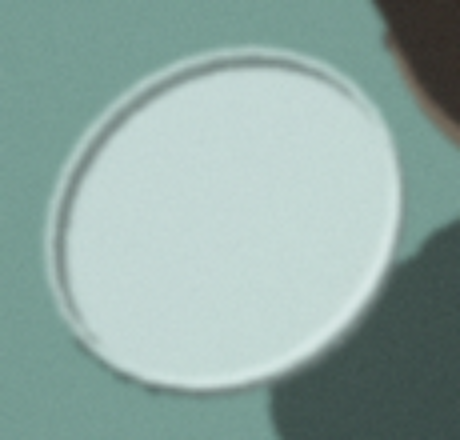

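The dish rim spans crop pixels (45..402, 45..392), so its centre is about (151,350) in the scene view. That agrees with (0.448, -0.350).

```bash
python3 -m inch '0.06 0.075 0 0 0.4;0.14 0.175 0 0 0.4;0.18 0.22 0 0 0.4;0.18 0.22 0 0 0.4;0.18 0.22 0 0 0.4;0.14 0.175 0 0 0.4;0.06 0.078 0 0 0.4;0 0 0 0 0.4'
python3 -m inch '0 0 0 0 0.4;0 0 0.05 0 0.4;0 0 0.1 0 0.4;0 0 0.1 0 0.4;0 0 0.05 0 0.4;0 0 0 0 0.4;0 0 0 0 0.4;0 0 0 0 0.4'
python3 go.py .448 -.35 .0195 -101
```

```text
time_s: 22.05
tcp_pos: [0.4457, -0.3501, 0.0737]
eef_rot: [180.0, 0.0, -101.1]
contact_force: [-0.6, 0.3, -0.9]
gripper_width: 0.0442
gripper_force: 15.0
time_s: 23.05
tcp_pos: [0.4472, -0.3499, 0.0295]
eef_rot: [-179.9, -0.0, -101.0]
contact_force: [0.3, 0.3, -0.6]
gripper_width: 0.0441
gripper_force: 15.0
at start yaw sum tx -0.001 ty -0.005 tz 0.067
at goal yaw sum tx -0.001 ty -0.005 tz 0.067
spin sum -0.0001 from [ 0.4472 -0.3499  0.0295] -101.0 t 23.05 w 0.0441 f 14.999774955504108
```

```bash
python3 -m inch '0 0 0.03 0 0.4;0 0 0.02 0 0.4;0 0 0.015 0 0.4;0 0 0.007 0 0.4;0 0 0 0 0.4;0 0 0 0 0.4;0 0 0 0 0.4;0 0 0 0 0.4'
python3 go.py .4325 -.136 .10 -20
```

```text
time_s: 24.05
tcp_pos: [0.4469, -0.3497, 0.0182]
eef_rot: [-180.0, -0.0, -101.0]
contact_force: [0.5, -0.4, -0.5]
gripper_width: 0.0443
gripper_force: 15.0
at start yaw sum tx -1.380 ty 0.367 tz -0.545
at goal yaw sum tx -0.577 ty -1.306 tz -0.545
spin sum -0.2251 from [ 0.4469 -0.3497  0.0182] -101.0 t 24.05 w 0.0443 f 14.999768320267322
```

```bash
python3 -m inch '0 0 0.007 0 0.4;0 0 0 0 0.4;0 0 0 0 0.4;0 0 0 0 0.65;0 0 0 0 0.65;0 0 0 0 0.65;0 0 -0.2 0 0.65;0 0 -0.3 0 0.65'
python3 go.py .4325 -.136 .20 -20
```

```text
time_s: 25.05
tcp_pos: [0.4457, -0.3493, 0.0915]
eef_rot: [179.8, 0.0, -101.0]
contact_force: [0.7, 0.0, 0.2]
gripper_width: 0.0573
gripper_force: 0.0
at start yaw sum tx -1.379 ty 0.359 tz -0.723
at goal yaw sum tx -0.569 ty -1.306 tz -0.723
spin sum -0.2251 from [ 0.4457 -0.3493  0.0915] -101.0 t 25.05 w 0.0573 f 0.0
```

```bash
python3 -m inch '0 0 -0.09 -0.028 0.65;0 0 -0.09 -0.028 0.65;0 0 -0.09 -0.028 0.65;0 0 -0.09 -0.028 0.65;0 0 -0.09 -0.028 0.65;0 0 -0.09 -0.028 0.65;0 0 -0.09 -0.028 0.65;0 0 -0.09 -0.029 0.65'
python3 -m inch '-0.1 -0.2 0 0 0.65;-0.15 -0.35 0 0 0.65;-0.16 -0.36 0 0 0.65;-0.1 -0.25 0 0 0.65;-0.059 -0.146 0 0 0.65;0 0 0 0 0.65;0 0 0 0 0.65;0 0 0 0 0.65'
python3 - <<'E'
from h import *
print(get_state()["tcp_pos"])
w=capture("wrist");cv2.imwrite("pics/w5.png",w["color"])
for b in [(220,150,420,290),(260,100,380,290)]:
    k=pale(w,b,90);print(k.min(0),k.max(0),rect(w,k,.015))
E
```

```text
time_s: 26.05
tcp_pos: [0.4467, -0.3497, 0.2004]
eef_rot: [-180.0, 0.0, -19.7]
contact_force: [-0.6, -0.2, 0.4]
gripper_width: 0.0569
gripper_force: 0.0
time_s: 27.05
tcp_pos: [0.4337, -0.1371, 0.2]
eef_rot: [180.0, 0.0, -20.1]
contact_force: [-0.5, -0.9, 0.0]
gripper_width: 0.057
gripper_force: 0.0
[ 0.43365997 -0.13710275  0.19998544]
[315. 161.] [338. 257.] (array([ 431.7, -136.5]), array([21.2, 91.3]), 159.4)
[315. 161.] [338. 257.] (array([ 431.7, -136.5]), array([21.2, 91.3]), 159.4)
```

View pics/w5.png

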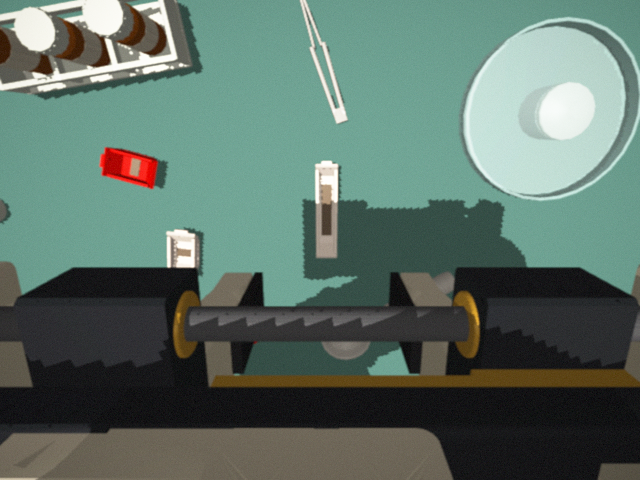

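The wrist view shows the long boat at (326,210), centred between the fingers with its lug at the top. The bottle stands upright in the dish at (566,110), and all three vials stand in the rack.

```bash
python3 -m inch '-0.01 0.003 0.15 0.0014 0.5;0 0 0.25 0 0.5;0 0 0.3 0 0.5;0 0 0.25 0 0.5;0 0 0.15 0 0.5;0 0 0.1 0 0.5;0 0 0.05 0 0.5;0 0 0 0 0.5' 10;python3 go.py .432 -.1365 .004 -20.6
```

```text
time_s: 28.1
tcp_pos: [0.432, -0.1367, 0.0124]
eef_rot: [180.0, 0.1, -20.6]
contact_force: [-0.4, 0.5, 0.1]
gripper_width: 0.0438
gripper_force: 0.0
at start yaw sum tx -0.000 ty -0.002 tz 0.056
at goal yaw sum tx -0.000 ty -0.002 tz 0.056
spin sum 0.0001 from [ 0.432  -0.1367  0.0124] -20.6 t 28.1 w 0.0438 f 0.0
```

```bash
python3 -m inch '0 0 0.035 0 0.5;0 0 0.02 0 0.5;0 0 0 0 0.5;0 0 0 0 0.15;0 0 0 0 0.15;0 0 0 0 0.15;0 0 0 0 0.15;0 0 0 0 0.15' 10; python3 -m inch '0 0 0 0 0.15;0 0 -0.05 0 0.15;0 0 -0.1 0 0.15;0 0 -0.15 0 0.15;0 0 -0.15 -0.02 0.15;0 0 -0.1 -0.02 0.15;0 0 0 -0.02 0.15;0 0 0 -0.02 0.15' 10;python3 go.py .438 .293 .08 8.2
```

```text
time_s: 29.1
tcp_pos: [0.4322, -0.1364, 0.0045]
eef_rot: [-180.0, -0.0, -20.5]
contact_force: [-0.7, -0.2, 1.5]
gripper_width: 0.0197
gripper_force: 10.0
time_s: 30.1
tcp_pos: [0.4322, -0.1363, 0.0876]
eef_rot: [-180.0, -0.1, 8.5]
contact_force: [-0.4, -0.6, 0.6]
gripper_width: 0.02
gripper_force: 10.0
at start yaw sum tx 0.461 ty -2.825 tz 0.051
at goal yaw sum tx 0.446 ty -2.827 tz 0.051
spin sum 0.0008 from [ 0.4322 -0.1363  0.0876] 8.5 t 30.1 w 0.02 f 9.998502731323242
```

```bash
python3 -m inch '0.025 -0.15 0 0 0.15;0.05 -0.3 0 0 0.15;0.06 -0.36 0 0 0.15;0.06 -0.36 0 0 0.15;0.06 -0.36 0 0 0.15;0.06 -0.36 0 0 0.15;0.06 -0.36 0 0 0.15;0.05 -0.3 0 0 0.15'; python3 -m inch '0.03 -0.2 0 0 0.15;0.01 -0.07 0 0 0.15;0 0 0 0 0.15;0 0 0 0 0.15;0 0 0 0 0.15;0 0 0 0 0.15;0 0 0 0 0.15;0 0 0 0 0.15';python3 go.py .438 .293 .04 8.2;python3 - <<'E'
from h import *
s=capture("side");w=capture("wrist");cv2.imwrite("pics/w6.png",cv2.resize(np.hstack([s["color"][200:480,200:480],w["color"][0:280,180:460]]),None,fx=1.4,fy=1.4))
E
```

```text
time_s: 31.1
tcp_pos: [0.44, 0.2535, 0.0874]
eef_rot: [-180.0, -0.0, 8.3]
contact_force: [0.8, -0.5, -0.7]
gripper_width: 0.0196
gripper_force: 10.0
time_s: 32.1
tcp_pos: [0.4405, 0.2922, 0.0869]
eef_rot: [-180.0, -0.0, 8.3]
contact_force: [1.1, 0.3, -0.3]
gripper_width: 0.0198
gripper_force: 10.0
at start yaw sum tx -0.015 ty -0.008 tz 0.313
at goal yaw sum tx -0.015 ty -0.008 tz 0.313
spin sum 0.0002 from [0.4405 0.2922 0.0869] 8.3 t 32.1 w 0.0198 f 9.99890461564064
```

View pics/w6.png

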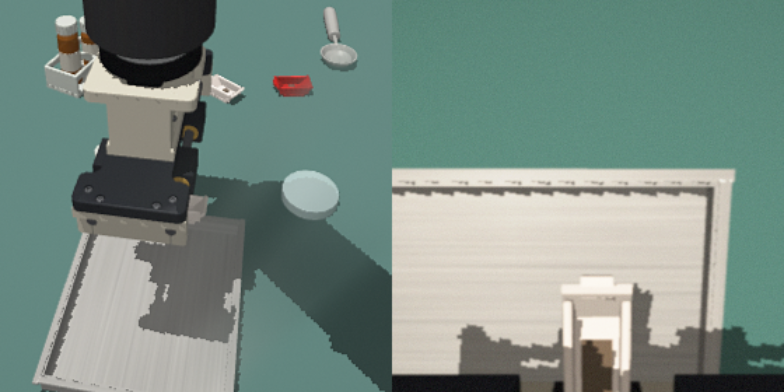

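The boat hangs level over the tray in both views. The tray rim corner is at wrist pixel (425,123), which I check before lowering.

```bash
python3 - <<'E'
from h import *
w=capture("wrist");print("corner, expect .525 .246",ray(w,(425,122),.018).round(3))
E
python3 -m inch '-0.015 -0.008 0.1 0 0.15;0 0 0.15 0 0.15;0 0 0.13 0 0.15;0 0 0.07 0 0.15;0 0 0.04 0 0.15;0 0 0.02 0 0.15;0 0 0.01 0 0.15;0 0 0 0 0.15';python3 go.py .438 .293 .0075 8.2
```

```text
corner, expect .525 .246 [0.523 0.246 0.018]
time_s: 33.25
tcp_pos: [0.4381, 0.2933, 0.0093]
eef_rot: [-180.0, -0.0, 8.3]
contact_force: [1.3, -0.2, -0.3]
gripper_width: 0.02
gripper_force: 10.0
at start yaw sum tx -0.001 ty 0.002 tz 0.012
at goal yaw sum tx -0.001 ty 0.002 tz 0.012
spin sum 0.0002 from [0.4381 0.2933 0.0093] 8.3 t 33.25 w 0.02 f 9.998823702335358
```

```bash
python3 -m inch '0 0 0.012 0 0.15;0 0 0 0 0.15;0 0 0 0 0.35;0 0 0 0 0.35;0 0 0 0 0.35;0 0 -0.15 0 0.35;0 0 -0.3 0 0.5;0 0 -0.35 0 0.6';python3 go.py .44 .009 .2 -27
```

```text
time_s: 34.25
tcp_pos: [0.4375, 0.2925, 0.1277]
eef_rot: [179.9, 0.1, 8.3]
contact_force: [0.5, 0.6, 0.1]
gripper_width: 0.0454
gripper_force: 0.0
at start yaw sum tx -0.255 ty 1.873 tz -0.482
at goal yaw sum tx 0.873 ty 1.676 tz -0.482
spin sum 0.0980 from [0.4375 0.2925 0.1277] 8.3 t 34.25 w 0.0454 f 0.0
```

```bash
python3 -m inch '0 0 -0.12 0.0245 0.6;0 0 -0.12 0.0245 0.6;0 0 -0.12 0.0245 0.6;0 0 -0.12 0.0245 0.6;0.1 0.2 0 0 0.6;0.17 0.32 0 0 0.6;0.17 0.32 0 0 0.6;0.17 0.32 0 0 0.6';python3 -m inch '0.16 0.316 0 0 0.6;0.103 0.2 0 0 0.6;0 0 0 0 0.6;0 0 0 0 0.6;0 0 0 0 0.6;0 0 0 0 0.6;0 0 0 0 0.6;0 0 0 0 0.6'
python3 - <<'E'
from h import *
print(get_state()["tcp_pos"])
w=capture("wrist");cv2.imwrite("pics/w7.png",w["color"][100:300,180:460])
k=pale(w,(290,170,365,280),90);print(k.min(0),k.max(0),rect(w,k,.015))
c=capture("scene");k=pale(c,(375,110,450,165),0,0);cv2.imwrite("pics/tray.png",cv2.resize(np.vstack([c["color"][85:195,335:475],w["color"][160:270,260:400]]),None,fx=2.5,fy=2.5))
E
python3 go.py .44 .009 .004 -27
```

```text
time_s: 35.25
tcp_pos: [0.4401, 0.095, 0.1992]
eef_rot: [-180.0, -0.0, -27.0]
contact_force: [0.2, -0.5, -0.1]
gripper_width: 0.0525
gripper_force: 0.0
time_s: 36.25
tcp_pos: [0.4405, 0.0099, 0.1991]
eef_rot: [180.0, 0.0, -27.0]
contact_force: [-0.4, -0.1, 0.2]
gripper_width: 0.0525
gripper_force: 0.0
[0.44047501 0.00993131 0.19906748]
[312. 183.] [341. 236.] (array([439.2,  10.2]), array([26.7, 50.3]), 153.6)
at start yaw sum tx -0.000 ty 0.006 tz 1.301
at goal yaw sum tx -0.000 ty 0.006 tz 1.301
spin sum -0.0000 from [0.4405 0.0098 0.1991] -27.0 t 36.35 w 0.0523 f 0.0
```

View pics/tray.png

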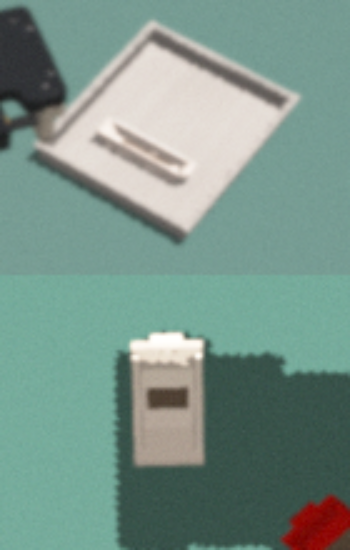

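The long boat lies flat inside the tray. The white short boat is centred between the fingers, with the red one clear of the finger paths.

```bash
python3 -m inch '-0.006 0.002 0.15 -0.0015 0.6;0 0 0.25 0 0.6;0 0 0.3 0 0.6;0 0 0.25 0 0.6;0 0 0.15 0 0.6;0 0 0.1 0 0.6;0 0 0.06 0 0.6;0 0 0.03 0 0.6' 10;python3 -m inch '0 0 0.01 0 0.6;0 0 0 0 0.6;0 0 0 0 0.2;0 0 0 0 0.2;0 0 0 0 0.2;0 0 0 0 0.2;0 0 0 0 0.2;0 0 0 0 0.2';python3 go.py .428 .367 .09 8.2
```

```text
time_s: 37.35
tcp_pos: [0.4396, 0.0098, 0.0054]
eef_rot: [180.0, 0.0, -26.5]
contact_force: [0.0, 0.0, 0.2]
gripper_width: 0.0525
gripper_force: 0.0
time_s: 38.35
tcp_pos: [0.4396, 0.0098, 0.0042]
eef_rot: [-180.0, -0.0, -26.5]
contact_force: [-1.7, 0.7, 3.1]
gripper_width: 0.0264
gripper_force: 10.0
at start yaw sum tx -1.130 ty -2.097 tz -0.572
at goal yaw sum tx 0.263 ty -2.368 tz -0.572
spin sum -0.0963 from [0.4396 0.0098 0.0042] -26.5 t 38.35 w 0.0264 f 9.985533356666565
```

```bash
python3 -m inch '0 0 -0.05 0 0.2;0 0 -0.1 0 0.2;0 0 -0.15 0 0.2;0 0 -0.15 -0.024 0.2;0 0 -0.12 -0.024 0.2;0 0 0 -0.024 0.2;0 0 0 -0.0243 0.2;0.015 -0.13 0 0 0.2';python3 -m inch '0.03 -0.26 0 0 0.2;0.035 -0.33 0 0 0.2;0.04 -0.36 0 0 0.2;0.04 -0.36 0 0 0.2;0.04 -0.36 0 0 0.2;0.035 -0.31 0 0 0.2;0.02 -0.19 0 0 0.2;0.008 -0.07 0 0 0.2';python3 -m inch '0 0 0 0 0.2;0 0 0 0 0.2;0 0 0.1 0 0.2;0 0 0.15 0 0.2;0 0 0.1 0 0.2;0 0 0.05 0 0.2;0 0 0 0 0.2;0 0 0 0 0.2';python3 go.py .428 .367 .0073 8.2
```

```text
time_s: 39.35
tcp_pos: [0.4387, 0.029, 0.0899]
eef_rot: [-180.0, 0.0, 8.2]
contact_force: [0.1, 0.0, 0.3]
gripper_width: 0.026
gripper_force: 10.0
time_s: 40.35
tcp_pos: [0.4277, 0.3684, 0.0895]
eef_rot: [180.0, 0.0, 8.3]
contact_force: [-0.1, -0.5, 0.4]
gripper_width: 0.0257
gripper_force: 10.0
time_s: 41.35
tcp_pos: [0.4282, 0.3677, 0.0301]
eef_rot: [-180.0, -0.0, 8.2]
contact_force: [-0.1, -0.3, 0.9]
gripper_width: 0.0261
gripper_force: 10.0
at start yaw sum tx -0.002 ty 0.004 tz 0.152
at goal yaw sum tx -0.002 ty 0.004 tz 0.152
spin sum -0.0000 from [0.4282 0.3677 0.0301] 8.2 t 41.35 w 0.0261 f 9.986008107662201
```

```bash
python3 -m inch '0 0 0.05 0 0.2;0 0 0.05 0 0.2;0 0 0.03 0 0.2;0 0 0.015 0 0.2;0 0 0.006 0 0.2;0 0 0 0 0.2;0 0 0 0 0.4;0 0 0 0 0.4';python3 -m inch '0 0 0 0 0.4;0 0 -0.15 0 0.4;0 0 -0.3 0 0.4;0 0 -0.4 0 0.4;0 0 -0.4 0 0.4;-0.05 0.3 -0.2 0 0.4;-0.05 0.4 0 0 0.4;-0.05 0.4 0 0 0.4';python3 -m inch '0 0.4 0 0 0.4;0 0.4 0 0 0.4;0 0.4 0 0 0.4;0 0.4 0 0 0.4;0 0.4 0 0 0.4;0 0 0 0 0.4;0 0 0 0 0.4;0 0 0 0 0.4'
python3 - <<'E'
from h import *
s=capture("side");c=capture("scene");cv2.imwrite("pics/end.png",np.hstack([cv2.resize(s["color"][80:480,200:480],(392,560)),cv2.resize(c["color"][80:400,100:480],(400,337+223))]))
E
```

```text
time_s: 42.35
tcp_pos: [0.428, 0.3675, 0.007]
eef_rot: [-180.0, -0.0, 8.2]
contact_force: [-0.1, 0.1, -0.1]
gripper_width: 0.0347
gripper_force: 0.0
time_s: 43.35
tcp_pos: [0.4289, 0.1994, 0.2249]
eef_rot: [-180.0, -0.1, 8.2]
contact_force: [1.3, -0.6, -0.0]
gripper_width: 0.035
gripper_force: 0.0
time_s: 44.35
tcp_pos: [0.4719, -0.0951, 0.2245]
eef_rot: [-180.0, -0.0, 8.3]
contact_force: [-0.4, -0.1, -0.2]
gripper_width: 0.0349
gripper_force: 0.0
```

View pics/end.png

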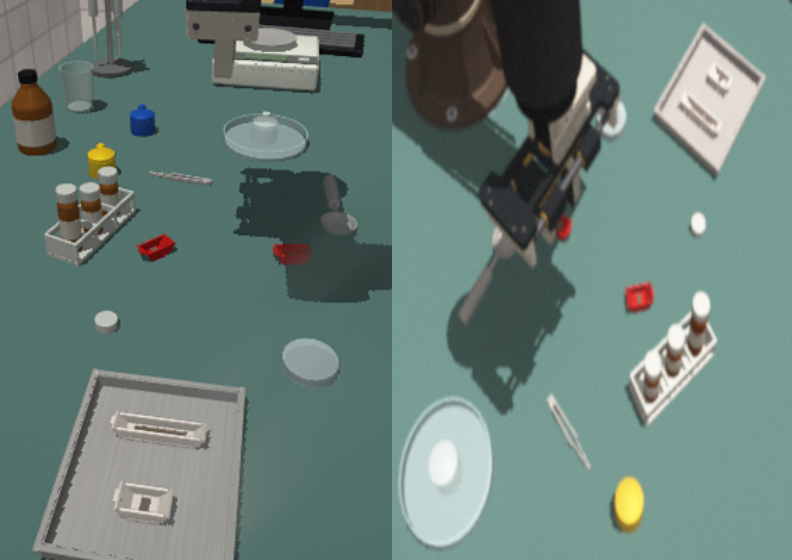

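Both views show both boats flat and apart in the tray, three vials upright in the rack, and the bottle upright in the dish. The arm is clear, so I hand in.

```bash
python3 -c "from plant import *;print(close_job())"
```

```text
the job is handed in; nothing more can be done
None
```

The job is handed in, but `close_job()` returned no verdict; the last pictures show both boats flat and apart in the tray, both vials upright in the outer rack bays, the rack vial in its bay and the clear weighing bottle upright in the dish, at about 44 s of the 120 s.

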